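# Knock the stuck screen cassette out of a melt filter

### The job

The screen cassette is stuck in the melt filter housing on the bench. Draw the lock bar fully back from the mouth, then take the slim drift and push the cassette out from behind through the round access hole, steadily, until it stands wholly clear of the housing on its tray. Draw the drift out again and lay it down flat on the bench, leaving the lock bar drawn back and the other things on the bench where they are.

Things in the scene. Friction and masses are not known exactly. Their poses are not given: they have to be found in the camera images.
- housing: Steel melt filter housing fixed to the bench, 95 mm long (x), 100 wide (y), 95 high (108 at the plunger bolt on top), with low feet to 72 mm either side. Origin: under its middle, on the bench; z up; +x is the way the cassette comes out. Back face with the access hole at x = -47.5 mm, wall 20 mm thick; mouth at x = +47.5 mm. Pocket 62 wide, 50 high, floor 35 mm up. Sight slot on top.
- access_hole (a point): Centre of the round access hole in the outer back face of the housing, 60 mm above the bench; hole 32 mm across, 20 mm deep, opening into the pocket behind the cassette; its axis is level, along the housing's x. Axes as the housing's.
- mouth (a point): Centre of the open mouth in the housing's front face, 60 mm above the bench. Axes as the housing's. Ahead of it (+x) a fixed tray 132 mm long, 80 mm wide, floor 34 mm above the bench, side rims 8 mm high, end lip 12 mm high.
- cassette_center (a point): Centre of the stuck cassette: steel block 64 mm long (x), 58 wide (y), 48 high (z), 0.3 to 0.6 kg, round holes in its front face, axes as the housing's at the start. A spring plunger in the roof holds it: 5 to 20 N to push along x. It starts 2 to 10 mm inside the mouth and cannot be gripped. Wholly out when this point is over 80 mm ahead of the housing's origin (32 mm ahead of the mouth).
- lock_bar (a joint): Travel in metres of the flat steel lock bar (24 mm high, 10 mm thick) that slides level across the mouth: 0 = across the mouth; it grows as the bar is drawn in the housing's -y direction; 0.080 = fully back at its stop; from 0.067 the cassette's way is clear. Friction about 3 N; it stays where it is left.
- lock_knob (a point): Grip of the lock bar: upright square steel post, 14 x 14 mm, on the bar's end, from 72 to 140 mm above the bench. This point is on its axis, 126 mm above the bench (higher than the housing's roof). At joint 0 it is 55.5 mm ahead of the housing's origin along x and 80 mm to its -y side; it moves with the bar. Axes as the housing's.
- drift_grip (a point): Slim drift lying on the bench: centre of its square steel handle, 60 mm long (x), 36 x 36 mm in section, 18 mm above the bench. An aluminium rod 16 mm in diameter runs on 125 mm in +x on the handle's centre line (tip 155 mm from this point). 0.4 to 0.65 kg, balance point 5 to 20 mm from here towards the rod. It lies to the left or the right of the housing.
- drift: The same slim drift; origin under the centre of its handle, x along the rod.
- cassette: The same cassette; origin in the middle of its underside.
- thick_drift: A bystander like the slim drift but stouter: handle 60 x 46 x 46 mm, rod 40 mm in diameter (too thick for the access hole). Origin under the handle's centre, x along the rod. It lies on the other side of the housing from the slim drift.
- bottle: White plastic bottle 68 mm across, 160 mm tall, standing; a bystander. Origin under its centre.
- tape: Roll of paper tape, 100 mm across, 45 mm high, lying; a bystander. Origin under its centre.
- flange: Square steel flange plate, 120 x 120 x 16 mm, with holes, lying flat; a bystander.
- wrench: Steel wrench 170 mm long, lying flat; a bystander.
- screwdriver: Screwdriver 200 mm long with a black handle, lying; a bystander.
There are look-alikes about, which are no part of the job. Leave any orange or pink look-alike of the drift alone.

How it is judged:
On the way, in this order (a step that is already met when the one before it is completed fails the run):
1. the lock bar is drawn back clear of the mouth (value of joint lock_bar above 0.067 m), for 0.2 s.
2. the slim drift, from behind, is pushing the cassette out, 20 to 70 mm on its way (contact force between drift and cassette above 1 N and x of cassette_center in the frame of housing between 0.03 and 0.08 m), for 0.02 s.
3. the cassette is wholly out of the mouth (x of cassette_center in the frame of housing above 0.08 m), for 0.2 s.
At the end, for the whole second after the job is handed in: The cassette stands flat and still on the tray, its centre 80 to 155 mm ahead of the housing origin and within 30 mm of the centre line; the lock bar is at least 67 mm back; the slim drift lies flat (within 7 degrees) and still on the bench (handle centre below 24 mm) (x of cassette_center in the frame of housing between 0.08 and 0.155 m and y of cassette_center in the frame of housing between -0.03 and 0.03 m and height (world z) of cassette_center between 0.052 and 0.066 m and angle between cassette's own z axis and vertical below 0.12 rad and linear speed of each of cassette, drift below 0.02 m/s and value of joint lock_bar above 0.067 m and height (world z) of drift_grip below 0.024 m and angle between drift's own x axis and vertical between 1.45 and 1.69 rad); the robot touches nothing.
It fails at once if a bystander (thick drift, bottle, tape, flange, wrench, screwdriver) is shoved more than 40 mm (distance of any of thick_drift, bottle, tape, flange, wrench, screwdriver from where it was at the start of the episode above 0.04 m).
It also fails if it takes over 72 s, if anything falls off the work surface, if the arm or the gripper's body presses on something with over 40 N, if the wrist force passes 120 N, or if a joint passes its speed limit or range.

### The arm

A 6-joint arm with a two-finger parallel gripper is mounted at the origin on the work surface. World frame = base frame: x ahead of the robot, y to its left, z up, the work surface at z = 0. Lengths are in m, angles in rad, forces in N, time in s.
With the tool pointing down it reaches from about 0.425 to 0.95 m from the base axis. Payload 3.5 kg.
Tool frame: the origin (TCP) lies on the centre line of the jaws, within the pads' length; the fingertips stand 17 mm ahead of it and the grasp point (between the pads) lies 2 mm behind it; z points along the fingers, y is the line along which they close (so a half turn about z gives the same grasp; the last joint's range is limited). The gripper opens to 85 mm and grips with 20 to 120 N. Pads are 22 mm wide; open, the fingers measure 114 mm over their backs; the gripper's body (76 mm by 85 mm) begins 54 mm behind the grasp point. The pads swing forward as they close: fully open they stand 13 mm farther back than shut.
Start: joints at [-1.46, 0.286, 1.577, -0, 1.279, -0.15], TCP at [0.174, -0.652, 0.248] pointing down, gripper open.
Joint ranges: [-2.77, 2.77], [-0.9, 2.22], [0.21, 2.48], [-1.53, 4.67], [0.24, 2.81], [-2.84, 2.84]. Speed limits (rad/s): [2.79, 2.79, 3.14, 3.14, 3.14, 3.14].

### API

Orientations are given as a unit quaternion [x, y, z, w].
In Python, from plant import ctrl gives the robot as it stands. The module is installed in compiled form; this text tells all that it offers.
- The arm moves only by the tool drive_tool, never from a script. Its argument "moves" is a list of rows, each a list of 3 entries, a list of its own where there are three numbers: the turn, a rotation vector about the tool's x, y, z in rad, then the shift along the tool's x, y, z in m, then the finger opening in m, from 0 to 0.0854. A call has 1 to 5 rows; each row shifts and turns the commanded pose from where the row before left it, along the tool's axes as they then stand; what a row does not reach is not made up. A row lasts 1/8 s, in which the tool goes at most 62.5 mm and 10.7 degrees, less where a joint would pass 70% of its speed; a pose out of reach is approached as far as the arm can. A call with a gripper value outside its range is refused whole. The fingers move at their own pace and stop on an object; "grip_force" is the grip in N (left out, the last holds). Time passes only in rows, so rows that do not move let the fingers close. It gives the time, the measured TCP pose, the force, the opening and the grip force at its end, in the units of the state.
- ctrl.get_state(): the state, without advancing time (a new reading comes with each control period).
- ctrl.read_camera(name): name is "scene" or "top" or "wrist"; returns a dict with "image" (384x512x3 uint8, red, green, blue), "fx", "fy", "cx", "cy" (pixels), "R" (3x3) and "t" (3): a world point X has camera coordinates R X + t. Camera axes: x right, y down, z forward; pixel columns grow to the right and rows downward; lengths in m; the calibration is good to about 2 mm. A picture is of the moment at which its call begins. There is no depth.
- ctrl.sign_off(): hands the job in; it is judged then, once.
The state is a dict: "time": time; "qpos": joint angles; "dq": joint speeds; "joint_efforts": joint torques, N m; "eef_pos": TCP position; "tcp_rot": TCP orientation; "contact_force": force on the tool from outside, world axes, zero at the start; "wrist_torque": the same for the moment, N m; "opening": opening from 0.0 (shut) to 1.0 (fully open); "finger_force": force on a finger pad.
Only numpy, scipy, OpenCV 4.12 (cv2) and the standard library are available. Lean on these libraries where they do the work, as an engineer would, in place of code of your own. Each camera call takes 0.05 s, during which the arm holds its last target. There are 200 camera calls.

## Working session

There is one attempt and no reset: what is moved stays moved. The work goes in short steps, Python scripts to look and compute and a tool call to move; the robot and the scene stay as the last step left them, time stands still between calls to the robot, and variables do not carry over. Pictures are saved under pics/ and viewed, at most 10 in all, crops included, and the job is handed in when it is done.

Besides the shell and the picture viewer there is one more tool, called after "Call:" by a JSON object that holds its "name" and its "arguments". drive_tool: Moves the arm, as the interface text tells. Its arguments: {"type":"object","properties":{"moves":{"type":"array","items":{"type":"array"}},"grip_force":{"type":"number"}},"required":["moves"]}

```bash
mkdir -p pics; cat > h.py <<'E'
import numpy as np, cv2
from scipy.spatial.transform import Rotation as Ro
from plant import ctrl
def snap(n,fn=None):
    c=ctrl.read_camera(n)
    np.savez(f'{n}.npz',**c)
    if fn: cv2.imwrite(f'pics/{fn}.png',c['image'][:,:,::-1])
    return c
def load(n): return dict(np.load(f'{n}.npz'))
def ray(c,u,v,z):
    R,t=c['R'],c['t']; o=-R.T@t
    d=R.T@np.array([(u-c['cx'])/c['fx'],(v-c['cy'])/c['fy'],1])
    return (o+d*(z-o[2])/d[2]).round(4)
def proj(c,X):
    p=c['R']@np.array(X)+c['t']; return (c['fx']*p[0]/p[2]+c['cx'],c['fy']*p[1]/p[2]+c['cy'])
def st():
    s=ctrl.get_state(); print('t',s['time'],'p',np.round(s['eef_pos'],4),'q',np.round(s['tcp_rot'],4),'F',np.round(s['contact_force'],1),'op',s['opening'],'qp',np.round(s['qpos'],2)); return s
E
python3 - <<'E'
from h import *
a=snap('scene');b=snap('top')
for n,c in(('scene',a),('top',b)):
    print(n,c['fx'],(-c['R'].T@c['t']).round(3),c['R'].round(2).tolist())
im=np.hstack([a['image'],b['image']])
cv2.imwrite('pics/a.png',a['image'][:,:,::-1]);cv2.imwrite('pics/b.png',b['image'][:,:,::-1])
st()
E
```

```text
scene 428.707119278486 [1.337 0.847 1.177] [[-0.7, 0.72, 0.02], [0.49, 0.49, -0.72], [-0.52, -0.49, -0.7]]
top 436.4087823960544 [0.33  0.072 1.584] [[-0.0, -1.0, -0.01], [-0.99, 0.0, -0.13], [0.13, 0.01, -0.99]]
t 0.1 p [ 0.174  -0.6516  0.2471] q [ 0.9915  0.13    0.     -0.0011] F [ 0.5 -0.4 -0.6] op 0.998695298311157 qp [-1.46  0.29  1.58 -0.    1.28 -0.15]
```

View pics/a.png

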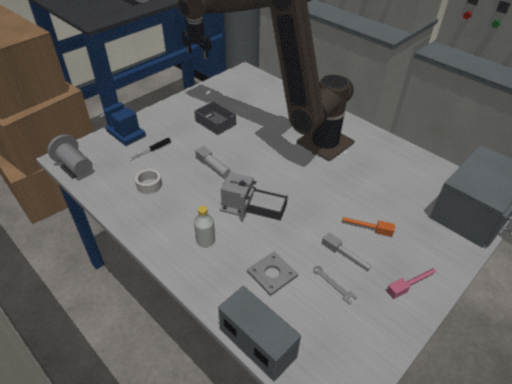

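View pics/b.png

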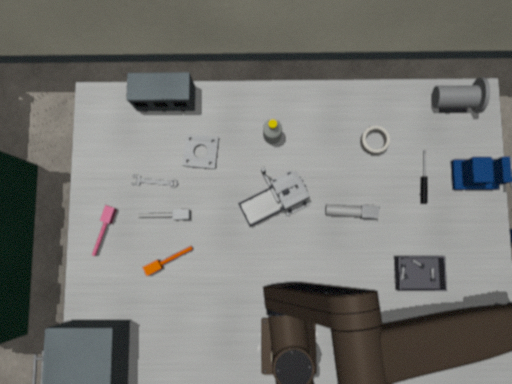

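The scene view shows the housing at (238,195) with its tray at (267,204), and a grey drift at (345,250). The stouter grey drift is at (213,162), orange at (370,226), pink at (412,282).

In the top view:
- Housing at (290,190), tray at (262,206), knob at about (264,172).
- Drift candidates: grey slim (165,214), grey thick (352,211), orange (168,260), pink (104,230). The wrench (155,181) and screwdriver (424,180) could also be mistaken for it.
- By the description I choose the grey slim one at (165,214), with its handle at (181,214) and its rod pointing left. I'll check it in one close crop.

```bash
python3 - <<'E'
from h import *
c=load('top');i=c['image'][115:245,125:325,::-1]
cv2.imwrite('pics/c.png',cv2.resize(i,None,fx=4,fy=4,interpolation=cv2.INTER_CUBIC))
for n,p in dict(handle=(181,214.5,.036),tip=(140,214.5,.01),knob=(264,172,.14),bottle=(272,130,.16),flange=(201,152,.016)).items(): print(n,ray(c,*p))
E
```

```text
handle [0.4563 0.3773 0.036 ]
tip [0.459  0.5317 0.01  ]
knob [0.5897 0.0802 0.14  ]
bottle [0.7288 0.0528 0.16  ]
flange [0.6878 0.3122 0.016 ]
```

View pics/c.png

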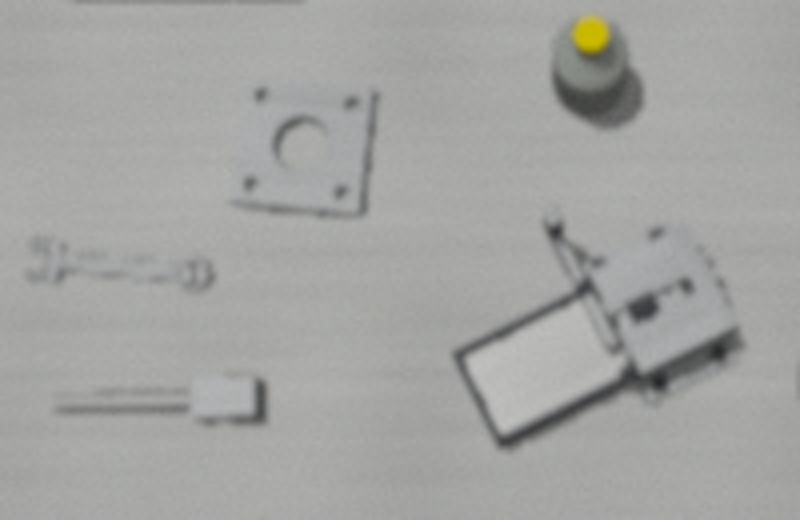

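The crop confirms the choice. The slim drift's handle is at crop (224,398), its thin rod runs left to (55,402), and it is light grey. The tray corners are at (590,283), (457,352), (503,444) and (633,375). The knob top is at about (552,213) and the roof centre at about (664,300).

```bash
python3 - <<'E'
from h import *
c=load('top');f=lambda u,v,z:ray(c,125+u/4,115+v/4,z)
T=[f(u,v,z) for u,v,z in((590,283,.042),(457,352,.046),(503,444,.046),(633,375,.042))]
d=(T[1]-T[0])+(T[2]-T[3]);yaw=np.arctan2(d[1],d[0]);ex=np.array([np.cos(yaw),np.sin(yaw)]);ey=np.array([-ex[1],ex[0]])
print(T,np.degrees(yaw))
end=(T[1]+T[2])[:2]/2; print('O from tray end',end-ex*(.0475+.132), 'w',np.linalg.norm(T[1]-T[2]))
print('O roof',f(664,300,.095)); k=f(552,213,.14);print('knob',k,'O from knob',k[:2]-.0555*ex+.08*ey)
O=k[:2]-.0555*ex+.08*ey
print('thick',ray(c,370,211,.046),ray(c,327,211,.04),'bottle',ray(c,125+592/4,115+34/4,.16))
# check via scene projection
s=load('scene')
print([np.round(proj(s,p)) for p in ([*k[:2],.14],[0.4563,.3773,.036],[*O,.095])])
# knob in local wrt bottle
E
```

```text
[array([0.5574, 0.0507, 0.042 ]), array([0.4955, 0.169 , 0.046 ]), array([0.4139, 0.1282, 0.046 ]), array([0.4748, 0.0131, 0.042 ])] 117.75044597609877
O from tray end [ 0.53827904 -0.01025463] w 0.09123157348199143
O roof [ 0.5345 -0.0122  0.095 ]
knob [0.6025 0.0836 0.14  ] O from knob [ 0.55754327 -0.00276633]
thick [ 0.4652 -0.2922  0.046 ] [ 0.4663 -0.1418  0.04  ] bottle [0.7512 0.0493 0.16  ]
[array([242., 195.]), array([332., 237.]), array([234., 186.])]
```

Call:
{"name": "drive_tool", "arguments": {"moves": [[[0, 0, 0], [0.038, -0.04, 0], 0.085], [[0, 0, 0], [0.038, -0.04, 0], 0.085], [[0, 0, 0], [0.038, -0.04, 0], 0.085], [[0, 0, 0], [0.038, -0.04, 0], 0.085], [[0, 0, 0], [0.038, -0.04, 0], 0.085]]}}

```text
time: 0.72
eef_pos: [0.3066, -0.408, 0.2478]
tcp_rot: [0.992, 0.13, 0.0, -0.0]
contact_force: [0.6, 0.0, 0.2]
opening: 0.995
finger_force: 0.0
```

Call:
{"name": "drive_tool", "arguments": {"moves": [[[0, 0, 0], [0.038, -0.04, 0], 0.085], [[0, 0, 0], [0.038, -0.04, 0], 0.085], [[0, 0, 0], [0.038, -0.04, 0], 0.085], [[0, 0, 0], [0.038, -0.04, 0], 0.085], [[0, 0, 0], [0.038, -0.04, 0], 0.085]]}}

```text
time: 1.35
eef_pos: [0.4384, -0.1659, 0.248]
tcp_rot: [0.992, 0.13, -0.0, -0.0]
contact_force: [1.1, 0.5, -0.2]
opening: 0.995
finger_force: 0.0
```

Call:
{"name": "drive_tool", "arguments": {"moves": [[[0, 0, 0], [0.038, -0.04, 0], 0.085], [[0, 0, 0], [0.038, -0.04, 0], 0.085], [[0, 0, 0], [0.038, -0.04, 0], 0.085], [[0, 0, 0], [0.038, -0.04, 0], 0.085], [[0, 0, 0], [0.038, -0.04, 0], 0.085]]}}

```text
time: 1.98
eef_pos: [0.5705, 0.0764, 0.2479]
tcp_rot: [0.991, 0.13, -0.0, 0.0]
contact_force: [0.2, 0.1, 0.2]
opening: 0.996
finger_force: 0.0
```

Call:
{"name": "drive_tool", "arguments": {"moves": [[[0, 0, -0.18], [0, 0, 0], 0.085], [[0, 0, -0.18], [0, 0, 0], 0.085], [[0, 0, -0.18], [0, 0, 0], 0.085], [[0, 0, -0.18], [0, 0, 0], 0.085], [[0, 0, -0.18], [0, 0, 0], 0.085]]}}

```text
time: 2.6
eef_pos: [0.5697, 0.0746, 0.2477]
tcp_rot: [0.835, 0.551, -0.0, -0.0]
contact_force: [0.2, 0.1, -0.4]
opening: 0.994
finger_force: 0.0
```

Call:
{"name": "drive_tool", "arguments": {"moves": [[[0, 0, -0.18], [0, 0, 0], 0.085], [[0, 0, -0.18], [0, 0, 0], 0.085], [[0, 0, -0.18], [0, 0, 0], 0.085], [[0, 0, -0.18], [0, 0, 0], 0.085], [[0, 0, -0.18], [0, 0, 0], 0.085]]}}

```text
time: 3.22
eef_pos: [0.5697, 0.0745, 0.2477]
tcp_rot: [0.512, 0.859, -0.0, -0.001]
contact_force: [0.7, 0.2, 0.4]
opening: 0.997
finger_force: 0.0
```

```bash
python3 - <<'E'
from h import *
c=snap('wrist','w1');s=st()
print('yaw',np.degrees(2*np.arctan2(.859,.512)),c['fx'],(-c['R'].T@c['t']).round(3),c['R'].round(2).tolist())
for z in(.03,.095,.126,.14): print(z,[round(x) for x in proj(c,[.5815,.0754,z])],[round(x) for x in proj(c,[.5365,-.011,z])])
E
```

```text
t 3.275 p [0.5697 0.0745 0.2477] q [ 5.103e-01  8.600e-01 -3.000e-04 -6.000e-04] F [ 0.3 -0.3 -0.8] op 0.9979369384829301 qp [-0.05  0.07  1.83  0.    1.25 -0.55]
yaw 118.40657216721476 314.90035981886325 [0.539 0.132 0.374] [[0.88, 0.47, -0.0], [0.46, -0.85, 0.26], [0.12, -0.23, -0.97]]
0.03 [268, 168] [198, 214]
0.095 [270, 182] [186, 238]
0.126 [272, 192] [177, 253]
0.14 [272, 197] [173, 260]
```

View pics/w1.png

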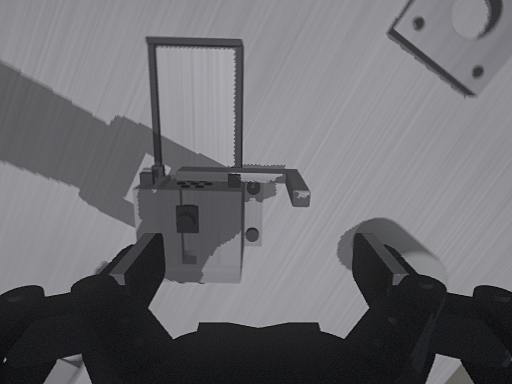

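The wrist view shows the knob top at about (301,199) and the roof corners at about (137,187), (243,188), (241,266) and (135,268). The tray lip ends are at (148,40) and (243,42). The knob is about 29 px right of where I predicted.

```bash
python3 - <<'E'
from h import *
c=load('wrist')
k=ray(c,301,199,.14);print('knob',k, 'base',ray(c,287,170,.072))
print('lip',ray(c,148,40,.046),ray(c,243,42,.046),'mouthtray',ray(c,155,165,.042),ray(c,240,165,.042))
R=[ray(c,u,v,.095) for u,v in((137,187),(243,188),(241,266),(135,268))];print('roof',R,np.mean(R,0))
im=c['image'][140:300,110:330,::-1]
im=cv2.convertScaleAbs(im,alpha=1.8)
cv2.imwrite('pics/d.png',cv2.resize(im,None,fx=3.6,fy=3.6,interpolation=cv2.INTER_CUBIC))
E
```

```text
knob [0.602  0.0842 0.14  ] base [0.5934 0.0894 0.072 ]
lip [0.4178 0.1329 0.046 ] [0.4988 0.1745 0.046 ] mouthtray [0.4717 0.0227 0.042 ] [0.5518 0.0659 0.042 ]
roof [array([0.4761, 0.0135, 0.095 ]), array([0.5621, 0.0588, 0.095 ]), array([ 0.5971, -0.0124,  0.095 ]), array([ 0.5064, -0.064 ,  0.095 ])] [ 0.535425 -0.001025  0.095   ]
```

View pics/d.png

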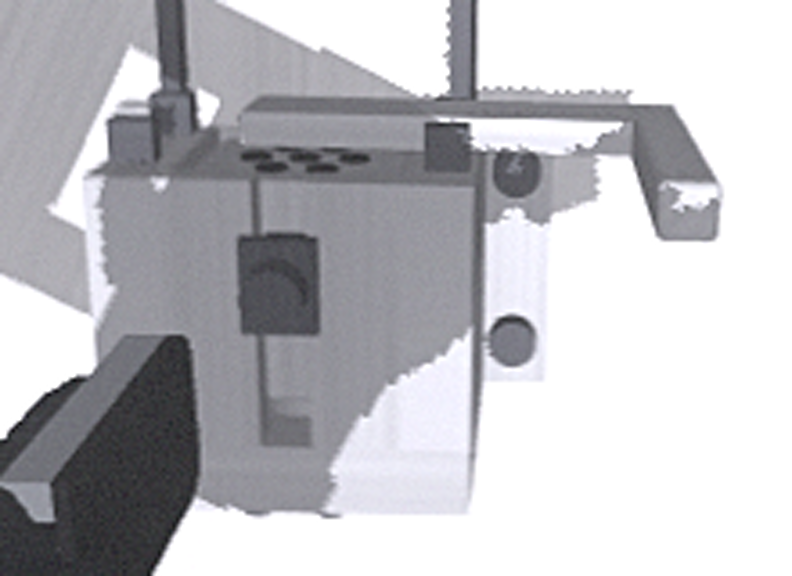

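The crop shows the knob top centred at (690,211). The roof corners are at (88,172), (482,182) and (470,512). The bar already seems drawn back about 20 mm.

```bash
python3 - <<'E'
from h import *
c=load('wrist');f=lambda u,v,z:ray(c,110+u/3.6,140+v/3.6,z)[:2]
a,b,d=f(88,172,.095),f(482,182,.095),f(470,512,.095)
print(a,b,d,'w',np.linalg.norm(a-b),'l',np.linalg.norm(b-d),'yaws',np.degrees(np.arctan2(*(a-b)[::-1]))-90,np.degrees(np.arctan2(*(b-d)[::-1])),'O',(a+d)/2)
k=f(690,211,.14);yaw=np.radians(117.75);ex=np.array([np.cos(yaw),np.sin(yaw)]);ey=np.array([-ex[1],ex[0]])
for O in((a+d)/2,np.array([.538,-.010])): print('knob local',(k-O)@ex,(k-O)@ey)
print('knob',k,'bar line',f(450,104,.072),f(260,102,.072))
E
```

```text
[0.4743 0.0117] [0.5639 0.057 ] [ 0.605  -0.0286] w 0.10040044820617083 l 0.09495562121328048 yaws -243.1797354573134 115.6475335220797 O [ 0.53965 -0.00845]
knob local 0.053265848731314125 -0.09881646805534369
knob local 0.05386931561084543 -0.10099840016366156
knob [0.6023 0.0847] bar line [0.5481 0.0662] [0.5025 0.0422]
```

Call:
{"name": "drive_tool", "arguments": {"moves": [[[0, 0, 0.02], [-0.007, 0.033, 0], 0.045], [[0, 0, 0], [0, 0, 0.03], 0.045], [[0, 0, 0], [0, 0, 0.03], 0.045], [[0, 0, 0], [0, 0, 0.03], 0.045], [[0, 0, 0], [0, 0, 0.03], 0.045]], "grip_force": 40}}

```text
time: 3.9
eef_pos: [0.6021, 0.0839, 0.1269]
tcp_rot: [0.524, 0.852, -0.0, -0.0]
contact_force: [0.4, -0.6, 0.0]
opening: 0.529
finger_force: 0.0
```

Call:
{"name": "drive_tool", "arguments": {"moves": [[[0, 0, 0], [0, 0, 0], 0.0], [[0, 0, 0], [0, 0, 0], 0.0], [[0, 0, 0], [0, 0, 0], 0.0], [[0, 0, 0], [0, 0, 0], 0.0]], "grip_force": 40}}

```text
time: 4.4
eef_pos: [0.6026, 0.0839, 0.1287]
tcp_rot: [0.523, 0.852, 0.0, 0.0]
contact_force: [0.6, 0.3, -3.5]
opening: 0.16
finger_force: 41.5
```

Call:
{"name": "drive_tool", "arguments": {"moves": [[[0, 0, 0], [0, 0.012, 0], 0.0], [[0, 0, 0], [0, 0.012, 0], 0.0], [[0, 0, 0], [0, 0.012, 0], 0.0], [[0, 0, 0], [0, 0.012, 0], 0.0], [[0, 0, 0], [0, 0.008, 0], 0.0]]}}

```text
time: 5.03
eef_pos: [0.6536, 0.1094, 0.1287]
tcp_rot: [0.523, 0.852, -0.0, 0.001]
contact_force: [-2.5, -2.4, -1.0]
opening: 0.154
finger_force: 42.1
```

Call:
{"name": "drive_tool", "arguments": {"moves": [[[0, 0, 0], [0, 0.001, 0], 0.0], [[0, 0, 0], [0, 0.001, 0], 0.0], [[0, 0, 0], [0, 0.001, 0], 0.0]]}}

```text
time: 5.4
eef_pos: [0.6552, 0.1102, 0.1287]
tcp_rot: [0.523, 0.852, -0.0, 0.0]
contact_force: [-1.6, -5.4, -0.0]
opening: 0.152
finger_force: 42.1
```

Call:
{"name": "drive_tool", "arguments": {"moves": [[[0, 0, 0], [0, 0.001, 0], 0.0], [[0, 0, 0], [0, 0.001, 0], 0.0], [[0, 0, 0], [0, 0.001, 0], 0.0]]}}

```text
time: 5.78
eef_pos: [0.6571, 0.1111, 0.1287]
tcp_rot: [0.523, 0.852, -0.001, -0.001]
contact_force: [-7.0, -7.3, 3.8]
opening: 0.157
finger_force: 42.6
```

Call:
{"name": "drive_tool", "arguments": {"moves": [[[0, 0, 0], [0, -0.001, 0], 0.045], [[0, 0, 0], [0, 0, 0], 0.045], [[0, 0, 0], [0, 0, -0.03], 0.045], [[0, 0, 0], [0, 0, -0.045], 0.06], [[0, 0, 0], [0, 0, -0.045], 0.085]]}}

```text
time: 6.4
eef_pos: [0.6569, 0.1124, 0.2495]
tcp_rot: [0.523, 0.852, 0.001, -0.0]
contact_force: [0.3, -0.1, -0.2]
opening: 0.895
finger_force: 0.0
```

Call:
{"name": "drive_tool", "arguments": {"moves": [[[0, 0, 0], [0.055, -0.01, 0], 0.085], [[0, 0, 0], [0.055, -0.01, 0], 0.085], [[0, 0, 0], [0.055, -0.01, 0], 0.085], [[0, 0, 0], [0.055, -0.01, 0], 0.085], [[0, 0, 0], [0.055, -0.01, 0], 0.085]]}}

```text
time: 7.02
eef_pos: [0.4864, 0.3362, 0.2488]
tcp_rot: [0.523, 0.852, 0.001, -0.0]
contact_force: [0.3, 0.3, -0.8]
opening: 0.993
finger_force: 0.0
```

Call:
{"name": "drive_tool", "arguments": {"moves": [[[0, 0, 0], [0.053, -0.01, 0], 0.085], [[0, 0, 0.162], [0, 0, 0], 0.085], [[0, 0, 0.162], [0, 0, 0], 0.085], [[0, 0, 0.162], [0, 0, 0], 0.085], [[0, 0, 0], [0, 0, 0], 0.085]]}}

```text
time: 7.65
eef_pos: [0.4546, 0.3775, 0.2486]
tcp_rot: [0.712, 0.702, 0.001, -0.0]
contact_force: [0.5, -0.1, -0.2]
opening: 0.999
finger_force: 0.0
```

```bash
python3 - <<'E'
from h import *
c=snap('wrist','w2');s=st();snap('top')
for p in([.4563,.3773,.036],[.459,.5317,.016]): print(proj(c,p))
E
```

```text
t 7.7 p [0.4547 0.3773 0.2486] q [ 7.116e-01  7.026e-01  5.000e-04 -2.000e-04] F [ 0.3  0.3 -0.3] op 0.9946033925116898 qp [0.52 0.1  1.79 0.   1.25 0.53]
(np.float64(260.0108534856451), np.float64(164.79560415994703))
(np.float64(260.56198450364366), np.float64(13.306327797139573))
```

View pics/w2.png

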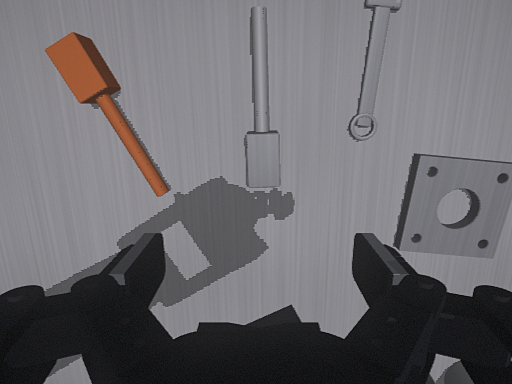

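The wrist view shows the slim drift's handle top at corners (247,131), (279,131), (281,186) and (246,187), with the rod tip at (259,8). Orange, the wrench and the flange are all clear of it.

```bash
python3 - <<'E'
from h import *
c=load('wrist')
P=[ray(c,u,v,.036)[:2] for u,v in((247,131),(279,131),(281,186),(246,187))]
m=np.mean(P,0);t=ray(c,259,8,.02)[:2];d=t-m
print('ctr',m,'W',np.linalg.norm(P[0]-P[1]),np.linalg.norm(P[2]-P[3]),'L',np.linalg.norm(P[1]-P[2]),'tip',t,np.linalg.norm(d),'yaw',np.degrees(np.arctan2(d[1],d[0])))
e=np.array([.4546,.3775]);yaw=2*np.arctan2(.7026,.7116);print('toolyaw',np.degrees(yaw))
g=m-e;print('shift tool x,y',g@[np.cos(yaw),np.sin(yaw)],g@[np.sin(yaw),-np.cos(yaw)])
E
```

```text
ctr [0.4599   0.383225] W 0.03410366549214318 0.038904626974178784 L 0.06054370322337411 tip [0.4574 0.5356] 0.15239550723364514 yaw 90.93996126772849
toolyaw 89.27074663524796
shift tool x,y 0.00579199218672656 0.005226705607636417
```

Call:
{"name": "drive_tool", "arguments": {"moves": [[[0, 0, -0.025], [0.01, 0.005, 0], 0.075], [[0, 0, 0], [0, 0, 0.055], 0.075], [[0, 0, 0], [0, 0, 0.055], 0.075], [[0, 0, 0], [0, 0, 0.055], 0.075], [[0, 0, 0], [0, 0, 0.042], 0.075]], "grip_force": 80}}

```text
time: 8.38
eef_pos: [0.4595, 0.3867, 0.0386]
tcp_rot: [0.703, 0.711, -0.001, -0.0]
contact_force: [-0.3, 0.5, -0.1]
opening: 0.881
finger_force: 0.0
```

Call:
{"name": "drive_tool", "arguments": {"moves": [[[0, 0, 0], [0, 0, 0.01], 0.075], [[0, 0, 0], [0, 0, 0.01], 0.075], [[0, 0, 0], [0, 0, 0], 0.075]]}}

```text
time: 8.75
eef_pos: [0.4609, 0.3873, 0.0225]
tcp_rot: [0.704, 0.71, 0.001, 0.0]
contact_force: [0.1, 0.5, 0.9]
opening: 0.875
finger_force: 0.0
```

Call:
{"name": "drive_tool", "arguments": {"moves": [[[0, 0, 0], [0, 0, 0], 0.02], [[0, 0, 0], [0, 0, 0], 0.02], [[0, 0, 0], [0, 0, 0], 0.02], [[0, 0, 0], [0, 0, 0], 0.02]], "grip_force": 80}}

```text
time: 9.25
eef_pos: [0.4609, 0.3873, 0.0229]
tcp_rot: [0.704, 0.71, 0.001, 0.0]
contact_force: [-0.9, -0.1, 6.2]
opening: 0.407
finger_force: 82.0
```

Call:
{"name": "drive_tool", "arguments": {"moves": [[[0, 0, 0], [0, 0, -0.02], 0.02], [[0, 0, 0], [0, 0, -0.05], 0.02], [[0, 0, -0.154], [0, 0, -0.05], 0.02], [[0, 0, -0.154], [0, 0, -0.05], 0.02], [[0, 0, -0.154], [0, 0, -0.04], 0.02]]}}

```text
time: 9.88
eef_pos: [0.4595, 0.3864, 0.2333]
tcp_rot: [0.52, 0.854, 0.0, 0.0]
contact_force: [0.6, 0.8, -3.6]
opening: 0.409
finger_force: 81.0
```

Call:
{"name": "drive_tool", "arguments": {"moves": [[[0, 0, 0], [-0.056, -0.01, 0], 0.02], [[0, 0, 0], [-0.056, -0.01, 0], 0.02], [[0, 0, 0], [-0.056, -0.01, 0], 0.02], [[0, 0, 0], [-0.056, -0.01, 0], 0.02], [[0, 0, 0], [-0.056, -0.01, 0], 0.02]]}}

```text
time: 10.5
eef_pos: [0.5417, 0.1127, 0.2308]
tcp_rot: [0.523, 0.853, -0.0, -0.001]
contact_force: [0.9, 0.9, -4.3]
opening: 0.41
finger_force: 81.1
```

Call:
{"name": "drive_tool", "arguments": {"moves": [[[0, 0, 0], [-0.056, -0.01, 0], 0.02], [[0, 0, 0], [-0.056, -0.01, 0], 0.02], [[0, 0, 0], [-0.056, -0.01, 0], 0.02], [[0, 0, 0], [-0.056, -0.01, 0], 0.02], [[0, 0, 0], [-0.056, -0.01, 0], 0.02]]}}

```text
time: 11.12
eef_pos: [0.6243, -0.1591, 0.2306]
tcp_rot: [0.523, 0.853, -0.0, -0.001]
contact_force: [0.6, 0.3, -3.8]
opening: 0.409
finger_force: 81.1
```

Call:
{"name": "drive_tool", "arguments": {"moves": [[[0, 0, 0], [-0.056, -0.01, 0], 0.02], [[0, 0, 0], [0, 0, 0], 0.02], [[0, 0, 0], [0, 0, 0], 0.02]]}}

```text
time: 11.5
eef_pos: [0.6406, -0.2118, 0.2301]
tcp_rot: [0.523, 0.852, 0.0, -0.002]
contact_force: [0.6, 0.3, -4.8]
opening: 0.409
finger_force: 81.0
```

```bash
python3 - <<'E'
from h import *
c=snap('wrist','w3');s=st();snap('top');snap('scene')
E
```

```text
t 11.55 p [ 0.6407 -0.2111  0.2305] q [ 5.224e-01  8.527e-01  1.000e-04 -1.200e-03] F [-0.7  0.2 -3.4] op 0.4085158418006881 qp [-0.47  0.3   1.59  0.    1.25 -0.94]
```

View pics/w3.png

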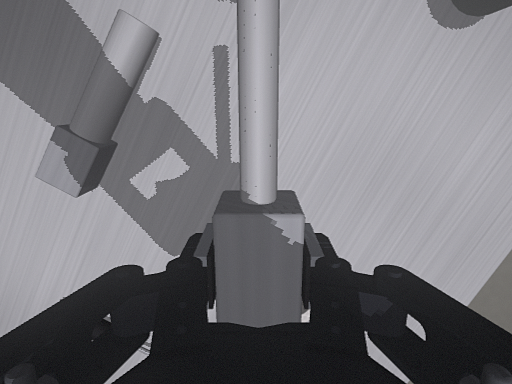

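The drift is held centred. The rod is straight along columns 238–279 at the top and 241–277 at its root, with the thick drift at (95,130), well to the side. I'll check rod level and lateral alignment numerically from those edges.

```bash
python3 - <<'E'
from h import *
c=load('wrist');yaw=2*np.arctan2(.8527,.5224);ex=np.array([np.cos(yaw),np.sin(yaw),0]);n=np.array([np.sin(yaw),-np.cos(yaw),0])
print('yaw',np.degrees(yaw))
e=np.array([.6407,-.2111,.2305-.0049])
for s in(.03,.04,.06,.08,.1,.12,.149):
    p=e+ex*s; a,b=proj(c,p-n*.008),proj(c,p+n*.008); print(s,np.round(a,1),np.round(b,1),round(b[0]-a[0],1))
# measured edges per row via gradient
g=cv2.GaussianBlur(cv2.cvtColor(c['image'],cv2.COLOR_RGB2GRAY),(1,5),0).astype(float)
for v in(5,40,80,120,160,190):
    d=np.abs(np.diff(g[v])); l=225+np.argmax(d[225:252]); r=268+np.argmax(d[268:290]); print(v,l,r,r-l,(l+r)/2)
# bystander thick drift nearest distance
t=load('top');print(ray(t,370,211,.046))
O=np.array([.5395,-.009]);y=np.radians(117);x=np.array([np.cos(y),np.sin(y)]);yy=np.array([-x[1],x[0]])
print('TCP local',(e[:2]-O)@x,(e[:2]-O)@yy)
E
```

```text
yaw 117.01321290290703
0.03 [240.5 186.8] [277.8 186.7] 37.3
0.04 [240.1 163.9] [278.1 163.8] 38.0
0.06 [239.3 115.2] [278.8 115.1] 39.5
0.08 [238.4  62.6] [279.5  62.4] 41.1
0.1 [237.4   5.3] [280.3   5.2] 42.9
0.12 [236.3 -57.2] [281.2 -57.3] 44.9
0.149 [ 234.5 -158.6] [ 282.6 -158.8] 48.1
5 236 279 43 257.5
40 236 278 42 257.0
80 237 278 41 257.5
120 238 277 39 257.5
160 239 277 38 258.0
190 246 275 29 260.5
[ 0.4652 -0.2922  0.046 ]
TCP local -0.2260162571121113 0.0015816197494994966
```

Call:
{"name": "drive_tool", "arguments": {"moves": [[[0, 0, 0], [0, 0.001, 0.045], 0.02], [[0, 0, 0], [0, 0, 0.045], 0.02], [[0, 0, 0], [0, 0, 0.045], 0.02], [[0, 0, 0], [0, 0, 0.03], 0.02], [[0, 0, 0], [0, 0, 0], 0.02]]}}

```text
time: 12.28
eef_pos: [0.64, -0.2092, 0.0628]
tcp_rot: [0.522, 0.853, -0.0, -0.004]
contact_force: [-0.3, 1.4, -3.8]
opening: 0.409
finger_force: 80.8
```

Call:
{"name": "drive_tool", "arguments": {"moves": [[[0, 0, 0], [0.01, 0, 0], 0.02], [[0, 0, 0], [0.01, 0, 0], 0.02], [[0, 0, 0], [0, 0, 0], 0.02]]}}

```text
time: 12.65
eef_pos: [0.6336, -0.193, 0.068]
tcp_rot: [0.522, 0.853, 0.0, 0.001]
contact_force: [0.1, -0.1, -4.6]
opening: 0.412
finger_force: 80.9
```

```bash
python3 - <<'E'
from h import *
c=snap('top');s=st();w=snap('wrist')
im=np.hstack([cv2.resize(c['image'][140:240,240:340],(380,380),interpolation=2),cv2.resize(w['image'][0:200,150:350],(380,380),interpolation=2)])
cv2.imwrite('pics/e.png',im[:,:,::-1])
E
```

```text
t 12.7 p [ 0.6338 -0.1935  0.0678] q [5.222e-01 8.528e-01 1.000e-04 1.100e-03] F [ 0.9 -0.1 -4.2] op 0.4045217587277113 qp [-0.45  0.45  1.72 -0.    0.97 -0.92]
```

View pics/e.png

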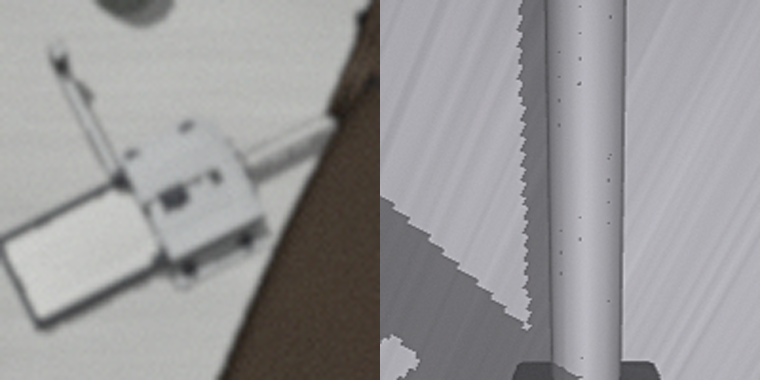

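The left crop shows the rod meeting the back face at about crop (250,170), with the roof's back corners near (222,128) and (267,222). The bar is fully back at (58,55). The right crop shows the rod still straight. I'll check the offset numerically.

```bash
python3 - <<'E'
from h import *
c=load('top');f=lambda u,v,z:ray(c,240+u/3.8,140+v/3.8,z)[:2]
O=np.array([.5395,-.009]);y=np.radians(117);x=np.array([np.cos(y),np.sin(y)]);yy=np.array([-x[1],x[0]])
L=lambda p:np.round([(p-O)@x,(p-O)@yy],4)
print('rod@face',L(f(250,170,.06)),'rod edges top',L(f(290,139,.064)),L(f(290,169,.06)))
print('back corners',L(f(222,128,.095)),L(f(267,222,.095)),'front',L(f(125,163,.095)),L(f(172,255,.095)))
print('tcp',L(np.array([.6338,-.1935])))
E
```

```text
rod@face [-0.0594  0.0098] rod edges top [-0.1054  0.0015] [-0.0928  0.026 ]
back corners [-0.0497 -0.0328] [-0.0456  0.062 ] front [ 0.0435 -0.0446] [0.0444 0.0493]
tcp [-0.2072 -0.0003]
```

Call:
{"name": "drive_tool", "arguments": {"moves": [[[0, 0, 0], [0, 0, 0.003], 0.02], [[0, 0, 0], [0.005, 0, 0], 0.02], [[0, 0, 0], [0.005, 0, 0], 0.02], [[0, 0, 0], [0.005, 0, 0], 0.02], [[0, 0, 0], [0.005, 0, 0], 0.02]]}}

```text
time: 13.38
eef_pos: [0.6241, -0.1757, 0.0634]
tcp_rot: [0.523, 0.853, -0.0, 0.0]
contact_force: [-0.7, -0.7, -4.2]
opening: 0.409
finger_force: 80.9
```

Call:
{"name": "drive_tool", "arguments": {"moves": [[[0, 0, 0], [0.005, 0, 0], 0.02], [[0, 0, 0], [0.005, 0, 0], 0.02], [[0, 0, 0], [0, 0, 0], 0.02]]}}

```text
time: 13.75
eef_pos: [0.6195, -0.1667, 0.0633]
tcp_rot: [0.522, 0.853, -0.0, -0.0]
contact_force: [0.3, 0.2, -4.6]
opening: 0.413
finger_force: 80.9
```

Call:
{"name": "drive_tool", "arguments": {"moves": [[[0, 0, 0], [0.004, 0, 0], 0.02], [[0, 0, 0], [0.004, 0, 0], 0.02], [[0, 0, 0], [0.004, 0, 0], 0.02], [[0, 0, 0], [0.004, 0, 0], 0.02], [[0, 0, 0], [0.004, 0, 0], 0.02]]}}

```text
time: 14.38
eef_pos: [0.6136, -0.1529, 0.0655]
tcp_rot: [0.522, 0.853, -0.001, 0.006]
contact_force: [4.9, -9.6, -5.2]
opening: 0.41
finger_force: 81.1
```

Call:
{"name": "drive_tool", "arguments": {"moves": [[[0, 0, 0], [0.004, 0, 0], 0.02], [[0, 0, 0], [0.004, 0, 0], 0.02], [[0, 0, 0], [0.004, 0, 0], 0.02], [[0, 0, 0], [0.004, 0, 0], 0.02], [[0, 0, 0], [0.004, 0, 0], 0.02]]}}

```text
time: 15.0
eef_pos: [0.6045, -0.135, 0.0654]
tcp_rot: [0.522, 0.853, -0.001, 0.006]
contact_force: [4.5, -8.6, -5.1]
opening: 0.407
finger_force: 81.1
```

Call:
{"name": "drive_tool", "arguments": {"moves": [[[0, 0, 0], [0.004, 0, 0], 0.02], [[0, 0, 0], [0.004, 0, 0], 0.02], [[0, 0, 0], [0.004, 0, 0], 0.02], [[0, 0, 0], [0.004, 0, 0], 0.02], [[0, 0, 0], [0.004, 0, 0], 0.02]]}}

```text
time: 15.62
eef_pos: [0.596, -0.1178, 0.0658]
tcp_rot: [0.522, 0.853, -0.001, 0.007]
contact_force: [5.3, -10.4, -3.9]
opening: 0.404
finger_force: 81.1
```

Call:
{"name": "drive_tool", "arguments": {"moves": [[[0, 0, 0], [0.004, 0, 0], 0.02], [[0, 0, 0], [0.004, 0, 0], 0.02], [[0, 0, 0], [0.004, 0, 0], 0.02], [[0, 0, 0], [0.004, 0, 0], 0.02], [[0, 0, 0], [0.004, 0, 0], 0.02]]}}

```text
time: 16.25
eef_pos: [0.5831, -0.0954, 0.0632]
tcp_rot: [0.522, 0.853, -0.0, -0.0]
contact_force: [0.9, -1.8, -4.2]
opening: 0.408
finger_force: 81.0
```

Call:
{"name": "drive_tool", "arguments": {"moves": [[[0, 0, 0], [0.004, 0, 0], 0.02], [[0, 0, 0], [0.004, 0, 0], 0.02], [[0, 0, 0], [0.003, 0, 0], 0.02], [[0, 0, 0], [0, 0, 0], 0.02], [[0, 0, 0], [0, 0, 0], 0.02]]}}

```text
time: 16.88
eef_pos: [0.5779, -0.0855, 0.063]
tcp_rot: [0.523, 0.853, 0.0, -0.001]
contact_force: [0.1, 0.7, -4.5]
opening: 0.408
finger_force: 81.0
```

```bash
python3 - <<'E'
from h import *
c=snap('scene');s=st();w=snap('top')
O=np.array([.5395,-.009]);y=np.radians(117);x=np.array([np.cos(y),np.sin(y)]);yy=np.array([-x[1],x[0]])
p=np.array(s['eef_pos'][:2])-O;print('tcp local',p@x,p@yy)
im=np.hstack([cv2.resize(w['image'][140:240,230:330],(390,390),interpolation=2),cv2.resize(c['image'][150:250,200:300],(390,390),interpolation=2)])
cv2.imwrite('pics/f.png',im[:,:,::-1])
E
```

```text
t 16.925 p [ 0.578  -0.0856  0.063 ] q [ 5.227e-01  8.525e-01  1.000e-04 -8.000e-04] F [-0.2 -1.4 -4.8] op 0.40692755966880045 qp [-0.32  0.31  1.92  0.    0.91 -0.79]
tcp local -0.08573231961730679 0.0004964567751081644
```

View pics/f.png

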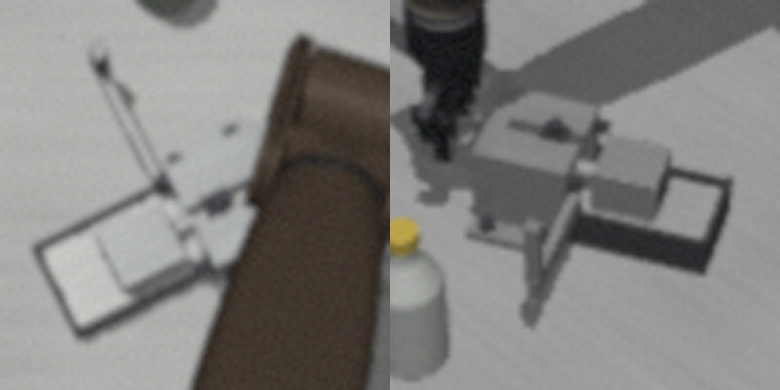

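The cassette stands in the tray. In the left crop its top is at about (100–190, 195–290), and the right crop shows it in the tray with the rod visible behind it. I'll measure its centre and the tape's clearance, then withdraw.

```bash
python3 - <<'E'
from h import *
c=load('top');f=lambda u,v,z:ray(c,230+u/3.9,140+v/3.9,z)[:2]
O=np.array([.5395,-.009]);y=np.radians(117);x=np.array([np.cos(y),np.sin(y)]);yy=np.array([-x[1],x[0]])
L=lambda p:np.round([(p-O)@x,(p-O)@yy],4)
P=[f(u,v,.082) for u,v in((100,233),(156,196),(190,258),(130,290))]
print([L(p) for p in P],L(np.mean(P,0)));print('tape',ray(c,375,139,.045),'thick rod end',ray(c,327,211,.04))
E
```

```text
[array([ 0.1226, -0.0213]), array([ 0.0632, -0.0279]), array([0.0619, 0.0351]), array([0.1221, 0.0361])] [0.0924 0.0055]
tape [ 0.7251 -0.3192  0.045 ] thick rod end [ 0.4663 -0.1418  0.04  ]
```

Call:
{"name": "drive_tool", "arguments": {"moves": [[[0, 0, 0], [-0.015, 0, 0], 0.02], [[0, 0, 0], [-0.03, 0, 0], 0.02], [[0, 0, 0], [-0.03, 0, 0], 0.02], [[0, 0, 0], [-0.03, 0, 0], 0.02], [[0, 0, 0], [-0.04, 0, 0], 0.02]]}}

```text
time: 17.6
eef_pos: [0.6446, -0.2166, 0.0629]
tcp_rot: [0.523, 0.853, 0.0, -0.0]
contact_force: [0.3, 0.1, -3.5]
opening: 0.411
finger_force: 81.0
```

Call:
{"name": "drive_tool", "arguments": {"moves": [[[0, 0, 0], [0, 0, 0.015], 0.02], [[0, 0, 0], [0, 0, 0.013], 0.02], [[0, 0, 0], [0, 0, 0.006], 0.02], [[0, 0, 0], [0, 0, 0.003], 0.02], [[0, 0, 0], [0, 0, 0.001], 0.02]]}}

```text
time: 18.23
eef_pos: [0.6443, -0.2148, 0.0254]
tcp_rot: [0.522, 0.853, 0.0, 0.0]
contact_force: [0.2, 0.5, -4.4]
opening: 0.406
finger_force: 81.1
```

Call:
{"name": "drive_tool", "arguments": {"moves": [[[0, 0, 0], [0, 0, 0.001], 0.02], [[0, 0, 0], [0, 0, 0], 0.02], [[0, 0, 0], [0, 0, 0], 0.02]]}}

```text
time: 18.6
eef_pos: [0.6444, -0.2153, 0.0247]
tcp_rot: [0.523, 0.853, 0.0, 0.0]
contact_force: [0.3, 0.1, -4.3]
opening: 0.405
finger_force: 81.1
```

Call:
{"name": "drive_tool", "arguments": {"moves": [[[0, 0, 0], [0, 0, 0.001], 0.02], [[0, 0, 0], [0, 0, 0.001], 0.02], [[0, 0, 0], [0, 0, 0.001], 0.02], [[0, 0, 0], [0, 0, 0], 0.02]]}}

```text
time: 19.1
eef_pos: [0.6444, -0.2154, 0.0229]
tcp_rot: [0.523, 0.853, -0.0, -0.0]
contact_force: [-4.8, 1.6, 5.4]
opening: 0.407
finger_force: 82.4
```

The bench now carries the drift (the vertical force has reversed), so I release and lift.

Call:
{"name": "drive_tool", "arguments": {"moves": [[[0, 0, 0], [0, 0, 0], 0.05], [[0, 0, 0], [0, 0, 0], 0.075], [[0, 0, 0], [0, 0, 0], 0.075], [[0, 0, 0], [0, 0, -0.03], 0.075], [[0, 0, 0], [0, 0, -0.05], 0.075]]}}

```text
time: 19.73
eef_pos: [0.6426, -0.2145, 0.0993]
tcp_rot: [0.523, 0.853, -0.0, -0.003]
contact_force: [1.5, 0.8, 0.4]
opening: 0.88
finger_force: 0.0
```

Call:
{"name": "drive_tool", "arguments": {"moves": [[[0, 0, 0], [0, 0, -0.05], 0.075], [[0, 0, 0], [0, 0, -0.05], 0.075], [[0, 0, 0], [0, 0, -0.05], 0.075], [[0, 0, 0], [0, 0, 0], 0.075], [[0, 0, 0], [0, 0, 0], 0.075]]}}

```text
time: 20.35
eef_pos: [0.644, -0.2151, 0.2508]
tcp_rot: [0.523, 0.853, -0.0, -0.0]
contact_force: [0.6, -0.7, -0.8]
opening: 0.88
finger_force: 0.0
```

```bash
python3 - <<'E'
from h import *
c=snap('scene');s=st();w=snap('wrist')
im=np.hstack([cv2.resize(w['image'],(400,300)),cv2.resize(c['image'][130:250,140:300],(400,300),interpolation=2)])
cv2.imwrite('pics/g.png',im[:,:,::-1])
E
```

```text
t 20.4 p [ 0.6435 -0.2149  0.2494] q [ 5.226e-01  8.526e-01 -1.000e-04 -1.500e-03] F [-0.2 -0.6 -0.4] op 0.8793865649105745 qp [-0.47  0.29  1.56  0.    1.29 -0.94]
```

View pics/g.png

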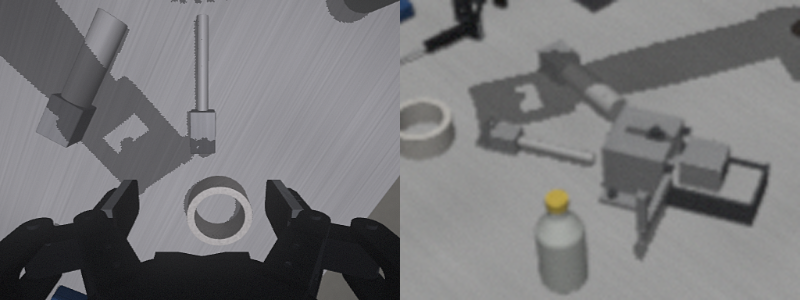

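The drift lies flat behind the housing, with its handle at (203,132) in the left crop. The cassette is on the tray at (704,160) in the right crop, the bar is back, and the bystanders are undisturbed. I'm handing it in.

```bash
python3 -c "
from plant import ctrl
print(ctrl.sign_off())"
```

```text
the job is handed in; nothing more can be done
None
```

The job is handed in (the hand-in gave no verdict): the lock bar is fully back, the cassette stands clear on its tray about 93 mm ahead of the housing origin, the slim drift lies flat on the bench behind the housing, and nothing else was disturbed.

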